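Back off the knurled collar and free the glass slab

TASK

The glass mixing slab is held to the desk by a clamp. Stroke the rim of the clamp's knurled collar round with a fingertip, anticlockwise seen from above, for two full turns, stopping when its red mark comes back to the red line on the blue clamp bar for the second time (the mark starts near that line). Then gently push the freed slab with a fingertip, flat along the desk to the right, until it lies wholly clear of the clamp bar; do not grip or lift anything, and leave the other things alone.

Things in the scene. Friction and masses are not known exactly. Their poses are not given: they have to be found in the camera images.
- clamp: Foot and stud of the bench clamp, fixed to the desk. Origin: on the stud's vertical axis (the collar's axis) at desk level; x points away from the slab (at yaw 0 away from the robot), y left, z up; yaw within 0.25 rad. Foot 10 mm high: disc of radius 32 mm, and a 44 mm wide tongue with two screws out to x = +60 mm. Stud radius 10 mm, top 57 mm above the desk.
- bar_line (a point): Outer end of the red line along the middle of the blue clamp bar, at x = -61 mm, y = 0 in the clamp's frame, on the bar's top, 19 mm above the desk at collar angle 0. The bar is a T, 8 mm thick: a 26 mm wide stem from the stud, and a crossbar (x = -48 to -62 mm, y = -45 to 45 mm) over the slab's end. It rises with the collar, 4 mm a turn.
- bar_claw (a point): Lower end of the right-hand claw, 6 mm above the desk at collar angle 0, at x = -55, y = -41.5 mm in the clamp's frame. Claws (6 mm thick, 14 mm long) hang from both ends of the crossbar, 38.5 to 44.5 mm left and right of the middle, so the slab cannot slide sideways until the bar has risen.
- collar (a joint): Turn of the knurled pale aluminium collar, rad, anticlockwise from above positive (loosening); starts between -0.35 and 0.35. At 0, 2 pi and 4 pi (two turns, 12.57) the red mark is at the red line. Stop at 16.5. It resists with about 0.05 N m (1.2 N at the rim) and stays where left; a fingertip pressed on the rim with 3 to 10 N and moved along it carries the rim with it.
- collar_top (a point): Centre of the collar's top, on its axis, 43 mm above the desk at angle 0 and 51 mm after two turns. The collar is a disc 18 mm high, 84 mm in diameter over its 30 vertical ribs (core 80 mm); it rises 4 mm per anticlockwise turn. The stud stands out of its middle.
- collar_mark (a point): Outer end of the red mark on the collar's top, 40 mm from the axis; turns and rises with the collar. At collar angle 0 it lies on the clamp's -x side.
- slab: Clear grey-green glass mixing slab, 70 x 100 x 10 mm, 0.18 kg, loose, flat on the desk, one end under the clamp bar. Origin: centre of underside; x along the 70 mm side, y along the 100 mm side. Starts at x = -96, y = 0 mm in the clamp's frame, long side along the clamp's x. Not turned, it is clear of bar and claws when its centre is over 81 mm to the right (clamp's -y).
- slab_corner (a point): The slab's upper corner that starts next to the collar on the left (35 mm, -50 mm, 10 mm in the slab's frame), the last to come out from under the crossbar, whose right end is at y = -45 mm and near edge at x = -62 mm in the clamp's frame.
- arch: Plaster arch model (a dental cast), 54 x 68 x 35 mm, bystander; origin centre of underside.
- wax: Pink wax block, 35 x 63 x 19 mm, bystander; origin centre of underside.
- bowl: Small steel bowl, 95 mm across, 47 mm high, bystander; origin centre of underside.
- cone: Plaster cone, 36 mm across, 73 mm high, bystander; origin centre of underside.
- dish: Small glass dish, 38 mm across, 27 mm high, bystander; origin centre of underside.
There are look-alikes about, which are no part of the job. Of the things that look like the slab, the larger one is meant.

How it is judged:
On the way, in this order (a step that is already met when the one before it is completed fails the run):
1. the collar is loosened by two full turns, its mark at the line, with the slab still in place (value of joint collar between 11.966 and 13.166 rad and distance of slab from where it was at the start of the episode below 0.012 m), for 0.3 s.
2. the slab has been pushed clear of the clamp bar to the right (y of slab in the frame of clamp below -0.06 m and (y of slab_corner in the frame of clamp below -0.0455 m or x of slab_corner in the frame of clamp below -0.0625 m)), for 0.2 s.
At the end, for the whole second after the job is handed in: The collar is two turns open, its red mark within 0.6 rad (a tenth of a turn) of the red line; the slab lies flat on the desk at rest, its centre over 60 mm right of the clamp's middle, its corner that was under the bar's left half now past the bar's right end or near edge (all of step 2 and value of joint collar between 11.966 and 13.166 rad and height (world z) of slab between -0.004 and 0.004 m and angle between slab's own z axis and vertical below 0.05 rad and linear speed of slab below 0.01 m/s and velocity of joint collar between -0.05 and 0.05 rad/s); the robot touches nothing.
It fails at once if the slab is lifted or tipped (height (world z) of slab above 0.01 m or angle between slab's own z axis and vertical above 0.2 rad).
It fails at once if the slab is shifted more than 15 mm before the collar has been loosened (distance of slab from where it was at the start of the episode above 0.015 m and value of joint collar below 11.966 rad).
It fails at once if the glass slab is pressed or struck with more than 40 N (contact force between the fingers and slab above 40 N).
It fails at once if another thing is moved more than 20 mm (distance of any of arch, wax, bowl, cone, dish from where it was at the start of the episode above 0.02 m).
It also fails if it takes over 72 s, if anything falls off the work surface, if the arm or the gripper's body presses on something with over 40 N, if the wrist force passes 120 N, or if a joint passes its speed limit or range.

ROBOT

A 7-joint arm with a two-finger parallel gripper is mounted at the origin on a cart in front of the work surface, level with it; the furniture and walls round the work are solid. World frame = base frame: x ahead of the robot, y to its left, z up, the work surface at z = 0. Lengths are in m, angles in rad, forces in N, time in s.
With the tool pointing down it reaches from about 0.4 to 0.85 m from the base axis. Payload 10.4 kg.
Tool frame: the origin (TCP) lies on the centre line of the jaws, within the pads' length; the fingertips stand 11 mm ahead of it and the grasp point (between the pads) lies 8 mm behind it (tip_reach is the distance from the TCP to the fingertips, in m); z points along the fingers, y is the line along which they close (so a half turn about z gives the same grasp; the last joint's range is limited). The gripper opens to 85 mm and grips with 20 to 120 N. Pads are 22 mm wide; open, the fingers measure 114 mm over their backs; the gripper's body (76 mm by 85 mm) begins 54 mm behind the grasp point. The pads swing forward as they close: fully open they stand 13 mm farther back than shut.
Start: joints at [-1.293, 0.332, -0.065, 1.46, 0.022, 1.35, -0.088], TCP at [0.185, 0.597, 0.242] pointing down, gripper open.
Joint ranges: [-2.6, 2.6], [-0.5, 2.12], [-1.47, 1.34], [0.16, 2.42], [-1.27, 4.41], [0.06, 2.06], [-2.6, 2.6]. Speed limits (rad/s): [2.22, 2.22, 2.79, 2.79, 3.14, 3.14, 3.14].

INTERFACE

Orientations are given as a unit quaternion [x, y, z, w].
In Python, from workcell import get_obs, camera, hand_in, tip_reach gives the robot as it stands. The module is installed in compiled form; this text tells all that it offers.
- The arm moves only by the tool move_arm, never from a script. Its argument "plan" is a list of rows, each an object with "delta_pos": the shift along the tool's x, y, z in m, a list of three; "turn": the turn, a rotation vector about the tool's x, y, z in rad, a list of three; "fingers": the closure, from 0 (fully open) to 1 (shut). A call has 1 to 12 rows; each row is the pose to reach, as a shift and turn from the pose commanded when the call began, along the tool's axes at that moment; what a row does not reach only later rows make up. A row lasts 1/8 s, in which the tool goes at most 62.5 mm and 10.7 degrees, less where a joint would pass 70% of its speed; a pose out of reach is approached as far as the arm can. A call with a gripper value outside its range is refused whole. The fingers move at their own pace and stop on an object; "force" is the grip in N (left out, the last holds). Time passes only in rows, so rows that repeat a pose let the fingers close. It gives the time, the measured TCP pose, the force, the opening and the grip force at its end, in the units of the state.
- get_obs(): the state, without advancing time (a new reading comes with each control period).
- camera(name): name is "scene" or "top"; returns a dict with "color" (384x512x3 uint8, red, green, blue), "range_z" (384x512 float32, m along the optical axis (not along the pixel's ray), 0 where there is no reading), "fx", "fy", "cx", "cy" (pixels), "k1" (the pictures are not rectified: a ray, as slopes to the right and down, at radius r is drawn at 1 + k1 r^2 times it, then the intrinsics apply), "R" (3x3) and "t" (3): a world point X has camera coordinates R X + t. Camera axes: x right, y down, z forward; pixel columns grow to the right and rows downward; lengths in m; the calibration is good to about 2 mm. A picture is of the moment at which its call begins.
- hand_in(): hands the job in; it is judged then, once.
The state is a dict: "clock": time; "joint_pos": joint angles; "joint_velocities": joint speeds; "tau": joint torques, N m; "position": TCP position; "ee_rot": TCP orientation; "ft_force": force on the tool from outside, world axes, zero at the start; "torque": the same for the moment, N m; "grip_width": opening from 0.0 (shut) to 1.0 (fully open); "grasp_force": force on a finger pad.
Only numpy, scipy, OpenCV 4.12 (cv2) and the standard library are available. Lean on these libraries where they do the work, as an engineer would, in place of code of your own. Each camera call takes 0.05 s, during which the arm holds its last target. There are 200 camera calls.

## Working session

There is one attempt and no reset: what is moved stays moved. The work goes in short steps, Python scripts to look and compute and a tool call to move; the robot and the scene stay as the last step left them, time stands still between calls to the robot, and variables do not carry over. Pictures are saved under pics/ and viewed, at most 10 in all, crops included, and the job is handed in when it is done.

Besides the shell and the picture viewer there is one more tool, called after "Request:" by a JSON object that holds its "name" and its "arguments". move_arm: Moves the arm, as the interface text tells. Its arguments: {"type":"object","properties":{"plan":{"type":"array","items":{"type":"object","properties":{"delta_pos":{"type":"array","items":{"type":"number"}},"turn":{"type":"array","items":{"type":"number"}},"fingers":{"type":"number"}}}},"force":{"type":"number"}},"required":["plan"]}

```bash
mkdir -p pics; cat > h.py <<'E'
import numpy as np, cv2
from workcell import get_obs, camera, hand_in, tip_reach
def ray(c,u,v):
    d=np.array([(u-c['cx'])/c['fx'],(v-c['cy'])/c['fy']]); s=d.copy()
    for _ in range(20): s=d/(1+c['k1']*(s@s))
    R=np.array(c['R']);return -R.T@np.array(c['t']), R.T@np.array([s[0],s[1],1])
def onz(c,u,v,z):
    o,d=ray(c,u,v); return o+d*(z-o[2])/d[2]
def pix(c,X):
    p=np.array(c['R'])@X+np.array(c['t']); s=p[:2]/p[2]; s=s*(1+c['k1']*(s@s))
    return s*[c['fx'],c['fy']]+[c['cx'],c['cy']]
def save(c,n): cv2.imwrite('pics/'+n,c['color'][:,:,::-1])
E
python3 - <<'E'
from h import *
import pickle
o=get_obs();print(o,tip_reach)
for n in('scene','top'):
    c=camera(n);save(c,n+'0.png');pickle.dump(c,open(n+'.pkl','wb'));print(n,ray(c,256,192))
E
```

```text
{'clock': 0.0, 'joint_pos': array([-1.29258754,  0.33288986, -0.06471063,  1.4609283 ,  0.02157599,
        1.3499082 , -0.08850434]), 'joint_velocities': array([ 3.44190390e-04, -2.94461653e-04, -5.93768191e-04, -6.39294642e-04,
       -4.04115534e-05, -3.27428228e-04,  6.17737461e-04]), 'tau': array([-5.37569758e-04, -6.25454450e+01,  4.90360893e-02, -3.91583061e+01,
        1.61540264e-02,  1.00610053e-02,  2.83688780e-05]), 'position': array([0.18506776, 0.59659609, 0.24151092]), 'ee_rot': array([ 1.49827478e-01,  9.88711894e-01, -7.14251263e-04, -8.82460994e-05]), 'ft_force': array([-1.018175  ,  0.15613257, -0.13924463]), 'torque': array([0.05464584, 0.01539962, 0.0547086 ]), 'grasp_force': 0.0, 'grip_width': 1.001001699725859} 0.011
scene (array([ 0.11059037, -0.69886582,  0.67155292]), array([ 0.4089925 ,  0.7032055 , -0.58162348]))
top (array([0.40995079, 0.05273603, 1.06067373]), array([ 0.15536968,  0.00441582, -0.9878679 ]))
```

View pics/top0.png

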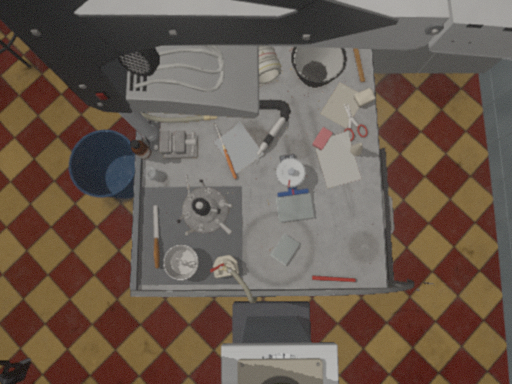

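View pics/scene0.png

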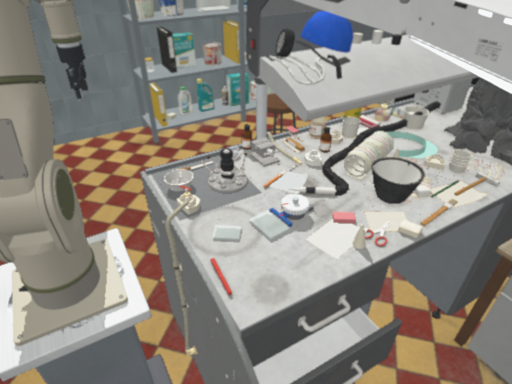

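The top view shows the collar at (291,172), the blue bar at (293,192) and the large slab at (295,207). The small look-alike is at (286,249), the wax at (323,138) and the cone at (356,148). In the scene view the collar is at (295,204) and the slab at (270,224).

```bash
python3 - <<'E'
from h import *
import pickle
T=pickle.load(open('top.pkl','rb'));S=pickle.load(open('scene.pkl','rb'))
print(T['fx'],T['k1'],S['fx'],S['k1'])
a=cv2.resize(T['color'][120:270,240:380],None,fx=4,fy=4,interpolation=cv2.INTER_CUBIC)[:,:,::-1]
b=cv2.resize(S['color'][175:255,210:320],None,fx=7,fy=7,interpolation=cv2.INTER_CUBIC)[:,:,::-1]
cv2.imwrite('pics/ct.png',a);cv2.imwrite('pics/cs.png',b)
for n,c,r in(('T',T,(150,225,265,325)),('S',S,(185,245,240,320))):
    h=cv2.cvtColor(c['color'],cv2.COLOR_RGB2HSV);H,s,v=cv2.split(h)
    for nm,m in(('blue',(H>100)&(H<130)&(s>110)),('red',((H<8)|(H>172))&(s>90)),('glass',(H>60)&(H<100)&(s>18))):
        k=np.zeros(m.shape,np.uint8);k[r[0]:r[1],r[2]:r[3]]=m[r[0]:r[1],r[2]:r[3]]
        N,L,st,ce=cv2.connectedComponentsWithStats(k)
        for i in range(1,N):
            if st[i,4]>1:
                p=np.argwhere(L==i)[:,::-1].astype(np.int32);print(n,nm,st[i],ce[i].round(1),cv2.minAreaRect(p))
E
```

```text
369.7186600586677 -0.04477316567302712 355.42683297162245 -0.020072878269459027
T blue [278 189  13   7  39] [285.  193.1] ((284.1099853515625, 192.27000427246094), (5.091169834136963, 12.586502075195312), 81.8698959350586)
T blue [295 190  13   4  37] [300.9 191.2] ((301.0, 191.5), (3.0, 12.0), 90.0)
S blue [270 209  22  17 104] [282.3 216.3] ((282.3038635253906, 214.6807861328125), (25.17156219482422, 8.068933486938477), 37.87498474121094)
S glass [287 226   2   2   2] [287.5 226.5] ((287.5, 226.5), (1.4142135381698608, 0.0), -135.0)
```

View pics/ct.png

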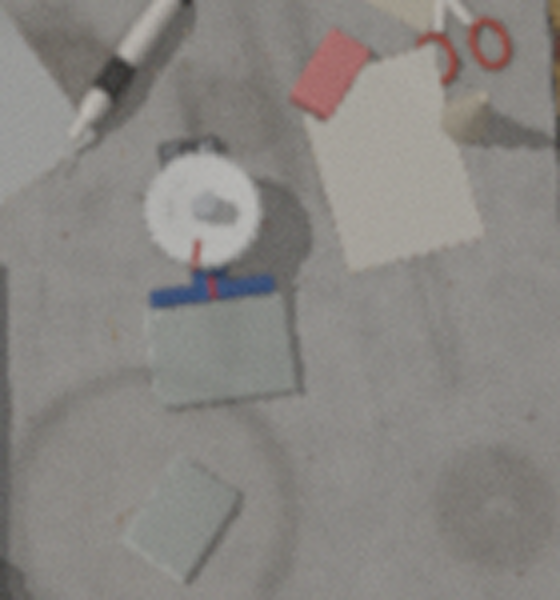

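View pics/cs.png

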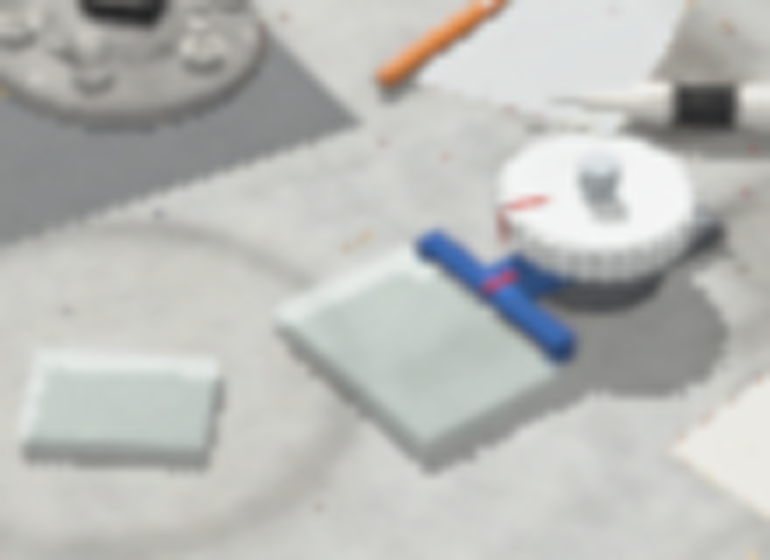

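The top crop shows the collar disc centred at about (203,209) with radius about 57. The mark runs (199,240)-(194,265), the bar ends are at (150,298) and (275,284), and the red line is at x=212, y=278-298. In the scene crop the collar's top ellipse is centred at about (596,191) and the bar ends at (433,238) and (563,345).

```bash
cat >> h.py <<'E'
def ct(x,y): return (x+.5)/4-.5+240,(y+.5)/4-.5+120
def cs(x,y): return (x+.5)/7-.5+210,(y+.5)/7-.5+175
def tri(A,a,B,b):
    o1,d1=ray(A,*a);o2,d2=ray(B,*b);M=np.stack([d1,-d2],1)
    k=np.linalg.lstsq(M,o2-o1,rcond=None)[0];p,q=o1+k[0]*d1,o2+k[1]*d2
    return (p+q)/2,np.linalg.norm(p-q)
E
python3 - <<'E'
from h import *
import pickle
T=pickle.load(open('top.pkl','rb'));S=pickle.load(open('scene.pkl','rb'))
m=(T['color'].min(2)>185).astype(np.uint8);k=np.zeros_like(m);k[150:192,268:312]=m[150:192,268:312]
cn=max(cv2.findContours(k,0,1)[0],key=len);print('circ',cv2.minEnclosingCircle(cn),cv2.fitEllipse(cn))
print('collar top',onz(T,*ct(203.5,209),.043),onz(S,*cs(596,191),.043),tri(T,ct(203.5,209),S,cs(596,191)))
for e in((146,209),(261,209),(203.5,152),(203.5,266)):print(onz(T,*ct(*e),.043).round(4))
print('stud top',tri(T,ct(205,206),S,cs(600,158)))
L,R=onz(T,*ct(150,298),.019),onz(T,*ct(275,284),.019)
print('bar',L,R,np.linalg.norm(L-R),(L+R)/2)
print('bar line end',tri(T,ct(213,298),S,cs(485,287)), 'inner mark',onz(T,*ct(199,240),.043),'outer',tri(T,ct(194,265),S,cs(500,212)))
for q in((166,407),(299,392),(278,292)):print('slab',onz(T,*ct(*q),.010).round(4))
for q in((280,318),(430,445),(560,372)):print('slabS',onz(S,*cs(*q),.010).round(4))
for q in((292,98),(317,118),(338,30),(370,50),(487,100),(465,140),(440,120),(75,155),(100,110),(190,0)):print('obst',q,onz(T,*ct(*q),.019).round(3))
# depth map around clamp
z=T['range_z']
P=np.array([[ (np.append(onz(T,u,v,0),0)) for u in range(1)] for v in range(1)])
for v in range(130,215,5):
    row=[]
    for u in range(255,345,5):
        o,d=ray(T,u,v);row.append(int(1000*(o+d*z[v,u])[2]) if z[v,u]>0 else -99)
    print(v,row)
E
```

```text
Traceback (most recent call last):
ValueError: max() iterable argument is empty
```

```bash
python3 - <<'E'
from h import *
import pickle
T=pickle.load(open('top.pkl','rb'));S=pickle.load(open('scene.pkl','rb'))
m=(T['color'].min(2)>150).astype(np.uint8);k=np.zeros_like(m);k[150:192,268:312]=m[150:192,268:312]
cn=max(cv2.findContours(k,0,1)[0],key=len,default=None)
if cn is not None: print('circ',cv2.minEnclosingCircle(cn),cv2.fitEllipse(cn))
print('collar top',onz(T,*ct(203.5,209),.043),onz(S,*cs(596,191),.043),tri(T,ct(203.5,209),S,cs(596,191)))
for e in((146,209),(261,209),(203.5,152),(203.5,266)):print(onz(T,*ct(*e),.043).round(4))
print('stud top',tri(T,ct(205,206),S,cs(600,158)))
L,R=onz(T,*ct(150,298),.019),onz(T,*ct(275,284),.019)
print('bar',L,R,np.linalg.norm(L-R),(L+R)/2)
print('bar line end',tri(T,ct(213,298),S,cs(485,287)), 'inner mark',onz(T,*ct(199,240),.043),'outer',tri(T,ct(194,265),S,cs(500,212)))
for q in((166,407),(299,392),(278,292)):print('slab',onz(T,*ct(*q),.010).round(4))
for q in((280,318),(430,445),(560,372)):print('slabS',onz(S,*cs(*q),.010).round(4))
for q in((292,98),(317,118),(338,30),(370,50),(487,100),(465,140),(440,120),(75,155),(100,110),(190,0)):print('obst',q,onz(T,*ct(*q),.019).round(3))
z=T['range_z']
for v in range(130,215,5):
    row=[]
    for u in range(255,345,5):
        o,d=ray(T,u,v);row.append(int(1000*(o+d*z[v,u])[2]) if z[v,u]>0 else -99)
    print(v,row)
E
```

```text
circ ((290.1019287109375, 171.9368896484375), 14.252171516418457) ((289.99578857421875, 171.3507080078125), (25.4005069732666, 27.94493865966797), 96.10588836669922)
collar top [ 0.62596541 -0.04028331  0.043     ] [ 0.62585068 -0.03845488  0.043     ] (array([ 0.62526175, -0.03993954,  0.0443143 ]), np.float64(0.0009354500495908328))
[6.265e-01 1.000e-04 4.300e-02]
[ 0.6254 -0.0806  0.043 ]
[ 0.6671 -0.0414  0.043 ]
[ 0.5854 -0.0392  0.043 ]
stud top (array([ 0.62466505, -0.03996104,  0.06140044]), np.float64(0.001117767411417365))
bar [ 0.56687902 -0.00269547  0.019     ] [ 0.57582181 -0.09199582  0.019     ] 0.08974701003455055 [ 0.57135042 -0.04734564  0.019     ]
bar line end (array([ 0.56582651, -0.04722731,  0.02201634]), np.float64(4.805644588332707e-05)) inner mark [ 0.60386182 -0.03654664  0.043     ] outer (array([ 0.58438392, -0.03170767,  0.04380325]), np.float64(0.003591970979007196))
slab [ 0.4898 -0.0129  0.01  ]
slab [ 0.4993 -0.1077  0.01  ]
slab [ 0.5714 -0.0952  0.01  ]
slabS [ 0.4901 -0.0099  0.01  ]
slabS [ 0.5031 -0.1053  0.01  ]
slabS [ 0.5709 -0.0952  0.01  ]
[... 784 characters left out ...]
-3, 0, 10, 44, 43, 43, 2, 0, 0, 1, 1, 0, 0, -1, 2]
165 [0, 0, 0, 1, -1, 44, 43, 45, 43, 44, 1, 0, 0, 0, 3, 3, 4, 1]
170 [0, 6, -1, 0, 3, 46, 41, 57, 41, 43, 3, 0, 1, 0, 0, 1, 0, 5]
175 [0, 1, 2, 3, 0, 45, 43, 42, 43, 43, 3, 1, 1, 0, 6, 3, 2, 2]
180 [-4, 1, 1, 1, 0, 40, 43, 44, 41, 44, -1, 0, 2, 0, 1, 0, 4, 3]
185 [0, 1, 0, 1, 1, 1, 40, 41, 37, -2, 1, 1, 0, 1, 2, 4, 0, 1]
190 [3, 0, 0, 3, -3, 2, 0, 19, 20, 19, 20, 4, 1, -3, 1, -1, 4, 0]
195 [0, 1, 3, 2, -4, 15, 19, 0, 12, 9, 12, 9, 1, 0, 1, 1, -1, -2]
200 [1, 2, 0, 3, 0, 13, 7, 11, 8, 8, 9, 7, 1, 1, 0, 0, 4, -1]
205 [1, 3, -2, 0, 0, 9, 10, 11, 10, 10, 11, 9, 0, -1, 1, 0, 3, 3]
210 [0, -1, 1, -1, 1, 10, 12, 9, 11, 9, -99, 9, 2, 0, 2, 2, -1, 2]
```

```bash
cat >> h.py <<'E'
C0=np.array([.6255,-.040]);YAW=.112
def toclamp(P):
    d=np.asarray(P)[...,:2]-C0;c,s=np.cos(YAW),np.sin(YAW)
    return np.stack([c*d[...,0]+s*d[...,1],-s*d[...,0]+c*d[...,1]],-1)
def toworld(p):
    c,s=np.cos(YAW),np.sin(YAW);p=np.asarray(p)
    return C0+np.stack([c*p[...,0]-s*p[...,1],s*p[...,0]+c*p[...,1]],-1)
def cloud(c,r):
    P=[]
    for v in range(r[0],r[1]):
        for u in range(r[2],r[3]):
            z=c['range_z'][v,u]
            if z>0:
                o,d=ray(c,u,v);P.append(o+d*z)
    return np.array(P)
E
python3 - <<'E'
from h import *
import pickle
for n,r in(('top',(185,235,265,330)),('scene',(200,250,235,305))):
    c=pickle.load(open(n+'.pkl','rb'));P=cloud(c,r);q=toclamp(P)*1000;z=P[:,2]*1000
    G=[[' ']*34 for _ in range(34)]
    H={}
    for (x,y),h in zip(q,z):
        H.setdefault((int((-x-30)//4),int((68-y)//4)),[]).append(h)
    print(n)
    for i in range(0,34):
        print(-30-4*i, ''.join('%3d'%np.median(H[i,j]) if (i,j) in H else '  .' for j in range(34)))
E
```

```text
top
-30   2 -1  2  0  1  0  0  0  0  1  4 16  1  0  .  .  .  .  .  .  .  2  1  0  2  0  .  .  .  .  .  .  .  .
-34   2  3  1 -2 -1 -1  0  2  1  0  4  0 38 27 35 30 43 32 43 37 16 -1  2  0  0  0  1  0  0  0  0  3  0 -2
-38   0  0  1  0  0  0  0  4  1  2  0  0  2  2 22 18 30 21 22 21 20  3  0  1  0  1  2  2  0  1 -1  0  4  1
-42   0  0  2  3  0  1 -1  0 -1  0  .  4  0  2 18 20 16 19 20 16 15  .  .  2  0  8  .  .  .  1  0  4  1  0
-46   2  0  0 -1  0 -1 19 22 18 19 20 17 20 18 21 19 19 19 18 19 18 20 17 18 16 15 20 17  .  0  0  1  0  0
-50   0  0  1 -1  0  1 18 17 20 21 18 18 16 19 18 18 21 21 17 19 20 21 19 19 18 17 19 21  .  1  4  1  3  3
-54   2  1  0  2  1  9 20 18 20 21 19 21 19 18 19 19 20 23 18 19 18 19 22 20 18 20 18 17  6  1  1 -1  1  3
-58   0  1  0  0  0 11 14 18 17  9 14 15 16 14 11 21 11 13 13 11 10  9 10 15 11  . 10 15 12 11  1  0  1  1
-62   0  2  0  3  2 10 15 14 11 12  8 11 11 10 11  9 12 10 12  9 10 12  9 10  9 12  8  8 10  7  0  0  3  0
-66   0  0 -1  5 10 11 11 13 10 13  9  9  6 12 10 10 12 11  8 10 12 11 12  8 13 10  8 11 11  9  0  1  0  1
-70   0  1  1  0  2  9 13 
[... 5517 characters left out ...]
0  0  2  1  .  1  1  2  1  1  1  0  2  3  1  2  1  0
-142   3  1  0  .  1  2  3  2  2  3  2  3  2  2  1  0  2  1  0  2  1  3  2  2  2  1  1  1  0  1  1  1  1 -1
-146   2  2  2  1  3  3  1  .  2  0  1  1  0  0  .  1  0  1  2  1  0  0  2  1  1  0  0  .  2  1  1  1  2  2
-150   1  2  2  1  1  2  0  3  1  1  1  2  1  2  0  1  0  0  0  .  0  0  2  0  0  0  3  1  2  1  1  1  1  1
-154   1  2  0  2  0  2  1  0  1  .  1  .  1  4  0  2  1  1  0  2  1  0  .  2  1  2  1  2  1  1  1  2  0  1
-158   .  1  .  2  2  1  0  2  2  1  1  1  0  .  2  1  2  2  0  2  .  2  2  2  1  1  2  1  1  1  2  1  1  0
-162   2  5  1  0  3  .  1  1  .  1  3  0  1  .  2  3  1  1  2  0  2  2  0  0  2  1  3  0  .  3  2  1  0  0
```

The slab's measured footprint in the clamp frame is x -131..-61 and y +49..-51. Its centre is at (-96, -1), which matches the text, but its long side lies along the clamp's y. Pushing right with a fingertip still works. Next I check the heights under the transit path.

```bash
python3 - <<'E'
from h import *
import pickle
T=pickle.load(open('top.pkl','rb'))
P=cloud(T,(110,300,130,390))
for x in np.arange(.3,.9,.06):
    print(round(x,2),[int(1000*P[(abs(P[:,0]-x)<.03)&(abs(P[:,1]-y)<.03),2].max(initial=0)) for y in np.arange(.42,-.33,-.06)])
E
```

```text
0.3 [15, 14, 17, 22, 22, 54, 55, 26, 26, 24, 23, 14, 5]
0.36 [17, 19, 41, 50, 66, 64, 5, 12, 10, 15, 15, 7, 5]
0.42 [16, 22, 47, 51, 26, 25, 6, 13, 13, 6, 6, 6, 5]
0.48 [18, 10, 82, 120, 124, 76, 7, 14, 14, 14, 7, 8, 5]
0.54 [17, 10, 7, 125, 130, 83, 5, 23, 23, 14, 6, 5, 5]
0.6 [17, 30, 6, 82, 98, 13, 6, 47, 60, 17, 6, 6, 6]
0.66 [98, 97, 65, 64, 8, 15, 21, 48, 61, 6, 7, 53, 6]
0.72 [97, 295, 302, 299, 296, 295, 291, 26, 6, 25, 24, 72, 7]
0.78 [15, 210, 20, 19, 21, 17, 7, 30, 30, 24, 20, 19, 7]
0.84 [32, 33, 4, 3, 0, 0, 3, 27, 30, 6, 5, 8, 4]
0.9 [0, 0, 0, 0, 0, 0, 0, 0, 0, 0, 0, 0, 0]
```

Request:
{"name": "move_arm", "arguments": {"plan": [{"delta_pos": [-0.05, -0.045, 0], "turn": [0, 0, -0.1], "fingers": 1}, {"delta_pos": [-0.1, -0.09, 0], "turn": [0, 0, -0.2], "fingers": 1}, {"delta_pos": [-0.15, -0.135, 0], "turn": [0, 0, -0.3], "fingers": 1}, {"delta_pos": [-0.2, -0.18, 0], "turn": [0, 0, -0.3], "fingers": 1}, {"delta_pos": [-0.2, -0.18, 0], "turn": [0, 0, -0.3], "fingers": 1}]}}

```text
clock: 0.72
position: [0.3251, 0.3623, 0.2423]
ee_rot: [0.003, 1.0, -0.0, 0.0]
ft_force: [-0.5, 1.0, 1.0]
grip_width: 0.0
grasp_force: 0.0
```

```bash
python3 - <<'E'
from h import *
import pickle
for n,r in(('top',(30,200,120,400)),('scene',(0,250,200,512))):
    P=cloud(pickle.load(open(n+'.pkl','rb')),r);P=P[(P[:,2]>.15)&(P[:,2]<.6)]
    for y in np.arange(.1,-.3,-.02):
        s=P[(abs(P[:,1]-y)<.01)&(P[:,0]>.5)&(P[:,0]<1.1)]
        if len(s): i=s[:,0].argmin();print(n,round(y,2),s[i].round(3),s[:,2].min().round(3),s[:,2].max().round(3))
E
```

```text
top 0.1 [0.709 0.09  0.565] 0.246 0.596
top 0.08 [0.709 0.081 0.597] 0.238 0.597
top 0.06 [0.709 0.061 0.574] 0.238 0.595
top 0.04 [0.709 0.032 0.568] 0.259 0.595
top 0.02 [0.709 0.011 0.581] 0.531 0.594
top -0.0 [ 0.709 -0.003  0.563] 0.53 0.594
top -0.02 [ 0.705 -0.02   0.578] 0.527 0.593
top -0.04 [ 0.709 -0.046  0.589] 0.526 0.592
top -0.06 [ 0.709 -0.052  0.571] 0.526 0.592
top -0.08 [ 0.71  -0.085  0.59 ] 0.525 0.592
top -0.1 [ 0.709 -0.1    0.591] 0.523 0.593
top -0.12 [ 0.721 -0.122  0.567] 0.522 0.574
top -0.14 [ 0.72  -0.139  0.556] 0.522 0.574
top -0.16 [ 0.72  -0.156  0.541] 0.52 0.573
top -0.18 [ 0.721 -0.17   0.533] 0.52 0.533
scene 0.1 [0.711 0.105 0.257] 0.246 0.548
scene 0.08 [0.711 0.09  0.253] 0.242 0.551
scene 0.06 [0.71  0.066 0.275] 0.239 0.552
scene 0.04 [0.713 0.049 0.262] 0.253 0.555
scene 0.02 [0.71  0.011 0.558] 0.532 0.558
scene -0.0 [ 0.71  -0.003  0.559] 0.53 0.559
scene -0.02 [ 0.711 -0.029  0.562] 0.53 0.562
scene -0.04 [ 0.711 -0.035  0.563] 0.528 0.564
scene -0.06 [ 0.719 -0.064  0.548] 0.527 0.565
scene -0.08 [ 0.719 -0.079  0.536] 0.526 0.568
scene -0.1 [ 0.72  -0.097  0.56 ] 0.525 0.57
scene -0.12 [ 0.72  -0.122  0.527] 0.524 0.572
scene -0.14 [ 0.72  -0.148  0.566] 0.522 0.575
scene -0.16 [ 0.72  -0.163  0.566] 0.521 0.577
scene -0.18 [ 0.716 -0.188  0.58 ] 0.52 0.58
scene -0.2 [ 0.713 -0.202  0.58 ] 0.522 0.582
scene -0.22 [ 0.715 -0.221  0.565] 0.522 0.584
scene -0.24 [ 0.714 -0.236  0.577] 0.514 0.586
scene -0.26 [ 0.713 -0.27   0.551] 0.511 0.589
scene -0.28 [ 0.713 -0.273  0.553] 0.507 0.591
```

Request:
{"name": "move_arm", "arguments": {"plan": [{"delta_pos": [-0.05, -0.08, 0], "turn": [0, 0, 0], "fingers": 1}, {"delta_pos": [-0.1, -0.16, 0], "turn": [0, 0, 0], "fingers": 1}, {"delta_pos": [-0.15, -0.24, 0], "turn": [0, 0, 0], "fingers": 1}, {"delta_pos": [-0.2, -0.32, 0], "turn": [0, 0, 0], "fingers": 1}, {"delta_pos": [-0.25, -0.4, 0], "turn": [0, 0, 0], "fingers": 1}, {"delta_pos": [-0.3, -0.48, 0], "turn": [0, 0, 0], "fingers": 1}, {"delta_pos": [-0.3, -0.482, 0.06], "turn": [0, 0, 0], "fingers": 1}, {"delta_pos": [-0.3, -0.482, 0.12], "turn": [0, 0, 0], "fingers": 1}, {"delta_pos": [-0.3, -0.482, 0.16], "turn": [0, 0, 0], "fingers": 1}, {"delta_pos": [-0.3, -0.482, 0.16], "turn": [0, 0, 0], "fingers": 1}]}}

```text
clock: 1.98
position: [0.6208, -0.1122, 0.0866]
ee_rot: [-0.0, 1.0, 0.0, 0.0]
ft_force: [0.6, 0.6, 0.2]
grip_width: -0.005
grasp_force: 0.0
```

Request:
{"name": "move_arm", "arguments": {"plan": [{"delta_pos": [-0.005, 0, 0.025], "turn": [0, 0, 0], "fingers": 1}, {"delta_pos": [-0.005, 0, 0.0436], "turn": [0, 0, 0], "fingers": 1}, {"delta_pos": [-0.005, 0.008, 0.0436], "turn": [0, 0, 0], "fingers": 1}, {"delta_pos": [-0.005, 0.012, 0.0436], "turn": [0, 0, 0], "fingers": 1}, {"delta_pos": [-0.005, 0.012, 0.0436], "turn": [0, 0, 0], "fingers": 1}]}}

```text
clock: 2.6
position: [0.6257, -0.099, 0.0462]
ee_rot: [-0.0, 1.0, 0.0, 0.001]
ft_force: [0.0, -0.6, 0.3]
grip_width: -0.001
grasp_force: 0.0
```

```bash
python3 - <<'E'
from h import *
o=get_obs();print(o['position'],o['ft_force'],o['joint_pos'])
c=camera('scene');cv2.imwrite('pics/s1.png',cv2.resize(c['color'][130:260,200:370],None,fx=4,fy=4,interpolation=2)[:,:,::-1])
E
```

```text
[ 0.62569    -0.09903859  0.04623921] [ 0.01727327 -0.5651414   0.32227733] [-0.28670351  0.5610896   0.48848913  1.65806924 -0.30313969  0.99624216
  1.87553385]
```

View pics/s1.png

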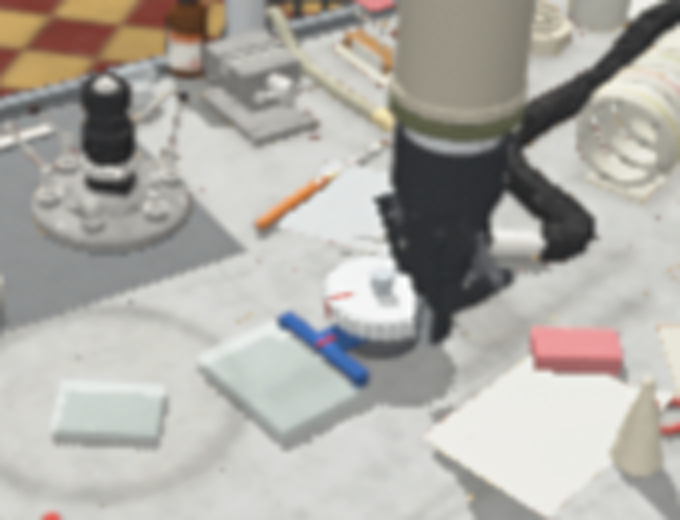

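The closed fingers are beside the collar at crop (430,320). The slab and bar are untouched. I probe further in.

Request:
{"name": "move_arm", "arguments": {"plan": [{"delta_pos": [0, 0.002, 0], "turn": [0, 0, 0], "fingers": 1}, {"delta_pos": [0, 0.002, 0], "turn": [0, 0, 0], "fingers": 1}]}}

```text
clock: 2.9
position: [0.625, -0.0981, 0.0451]
ee_rot: [0.0, 1.0, 0.0, 0.0]
ft_force: [0.2, -0.2, -0.3]
grip_width: 0.003
grasp_force: 0.0
```

Request:
{"name": "move_arm", "arguments": {"plan": [{"delta_pos": [0, 0.002, 0], "turn": [0, 0, 0], "fingers": 1}, {"delta_pos": [0, 0.002, 0], "turn": [0, 0, 0], "fingers": 1}]}}

```text
clock: 3.15
position: [0.6249, -0.096, 0.0448]
ee_rot: [0.0, 1.0, 0.0, -0.0]
ft_force: [-1.0, 0.2, 0.1]
grip_width: 0.003
grasp_force: 0.0
```

Request:
{"name": "move_arm", "arguments": {"plan": [{"delta_pos": [0, 0.002, 0], "turn": [0, 0, 0], "fingers": 1}, {"delta_pos": [0, 0.002, 0], "turn": [0, 0, 0], "fingers": 1}]}}

```text
clock: 3.4
position: [0.6249, -0.094, 0.0448]
ee_rot: [0.0, 1.0, 0.0, -0.0]
ft_force: [1.0, 0.6, -0.3]
grip_width: 0.002
grasp_force: 0.0
```

Request:
{"name": "move_arm", "arguments": {"plan": [{"delta_pos": [0, 0.002, 0], "turn": [0, 0, 0], "fingers": 1}, {"delta_pos": [0, 0.002, 0], "turn": [0, 0, 0], "fingers": 1}]}}

```text
clock: 3.65
position: [0.6248, -0.0924, 0.0448]
ee_rot: [0.0, 1.0, -0.0, -0.0]
ft_force: [-0.0, -0.7, -0.8]
grip_width: -0.003
grasp_force: 0.4
```

Request:
{"name": "move_arm", "arguments": {"plan": [{"delta_pos": [0, 0.002, 0], "turn": [0, 0, 0], "fingers": 1}, {"delta_pos": [0, 0.002, 0], "turn": [0, 0, 0], "fingers": 1}]}}

```text
clock: 3.9
position: [0.6251, -0.0906, 0.0453]
ee_rot: [0.001, 1.0, -0.0, 0.0]
ft_force: [-0.1, -2.8, 2.2]
grip_width: -0.0
grasp_force: 1.8
```

Request:
{"name": "move_arm", "arguments": {"plan": [{"delta_pos": [0, 0.002, 0], "turn": [0, 0, 0], "fingers": 1}, {"delta_pos": [0, 0.002, 0], "turn": [0, 0, 0], "fingers": 1}]}}

```text
clock: 4.15
position: [0.6251, -0.0898, 0.0454]
ee_rot: [0.001, 1.0, -0.001, 0.001]
ft_force: [-0.4, -5.9, 4.6]
grip_width: 0.001
grasp_force: 3.7
```

Request:
{"name": "move_arm", "arguments": {"plan": [{"delta_pos": [-0.0055, 0, 0], "turn": [0, 0, 0], "fingers": 1}, {"delta_pos": [-0.011, 0, 0], "turn": [0, 0, 0], "fingers": 1}, {"delta_pos": [-0.0177, 0.0006, 0], "turn": [0, 0, 0], "fingers": 1}, {"delta_pos": [-0.0242, 0.0023, 0], "turn": [0, 0, 0], "fingers": 1}, {"delta_pos": [-0.0303, 0.0052, 0], "turn": [0, 0, 0], "fingers": 1}]}}

```text
clock: 4.78
position: [0.6556, -0.0827, 0.0453]
ee_rot: [0.0, 1.0, 0.0, 0.0]
ft_force: [-1.2, -1.0, 5.7]
grip_width: -0.001
grasp_force: 3.2
```

Request:
{"name": "move_arm", "arguments": {"plan": [{"delta_pos": [-0.0054, 0.0038, 0], "turn": [0, 0, 0], "fingers": 1}, {"delta_pos": [-0.0102, 0.0086, 0], "turn": [0, 0, 0], "fingers": 1}, {"delta_pos": [-0.014, 0.0141, 0], "turn": [0, 0, 0], "fingers": 1}]}}

```text
clock: 5.15
position: [0.6695, -0.0685, 0.0447]
ee_rot: [0.0, 1.0, 0.0, 0.0]
ft_force: [-0.8, -0.3, -0.2]
grip_width: -0.002
grasp_force: 0.1
```

Request:
{"name": "move_arm", "arguments": {"plan": [{"delta_pos": [-0.0029, 0.006, 0], "turn": [0, 0, 0], "fingers": 1}, {"delta_pos": [-0.0046, 0.0125, 0], "turn": [0, 0, 0], "fingers": 1}, {"delta_pos": [-0.0052, 0.0192, 0], "turn": [0, 0, 0], "fingers": 1}]}}

```text
clock: 5.52
position: [0.6763, -0.05, 0.0454]
ee_rot: [0.0, 1.0, -0.001, 0.002]
ft_force: [11.7, -5.0, -3.8]
grip_width: -0.003
grasp_force: 7.3
```

```bash
python3 - <<'E'
from h import *
o=get_obs();print(o['position'],o['ft_force'],o['joint_pos'].round(2))
a=camera('scene')['color'][150:250,230:350];b=camera('top')['color'][130:230,240:360]
cv2.imwrite('pics/s2.png',np.hstack([cv2.resize(i,(400,400),interpolation=2) for i in(a,b)])[:,:,::-1])
E
```

```text
[ 0.67629476 -0.04995432  0.04535307] [11.6886952  -5.02381049 -3.7750564 ] [-0.33  0.65  0.47  1.53 -0.32  1.04  1.79]
```

View pics/s2.png

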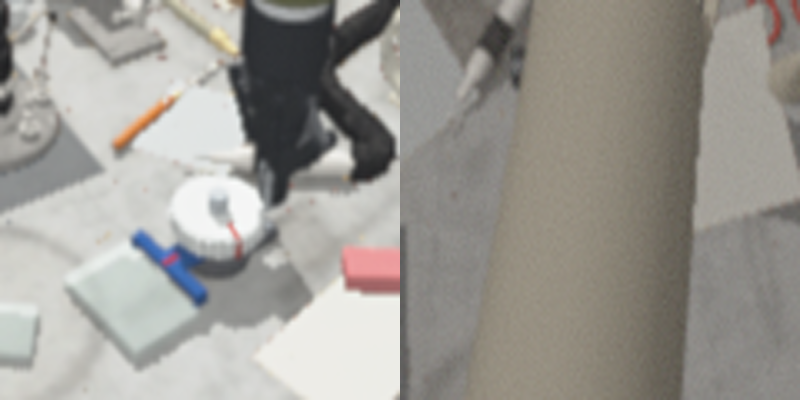

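The scene view shows the collar turned about a quarter turn anticlockwise: the red mark in the left panel is now at (229,222)-(237,238). The slab and bar are unmoved. The top view is hidden by the forearm, so I write a scene-view mark tracker.

```bash
cat >> h.py <<'E'
def mark(zt,show=None):
    c=camera('scene');H,s,v=cv2.split(cv2.cvtColor(c['color'],cv2.COLOR_RGB2HSV))
    m=((H<9)|(H>168))&(s>60);A=[]
    for vv in range(180,235):
        for u in range(265,325):
            if m[vv,u]:
                p=onz(c,u,vv,zt)[:2]-C0
                if .015<np.hypot(*p)<.043: A.append((*p,s[vv,u]))
    A=np.array(A)
    if show: cv2.imwrite('pics/'+show,cv2.resize(c['color'][150:250,230:350],(720,600),interpolation=2)[:,:,::-1])
    if len(A)<2: return None,len(A)
    q=(A[:,:2]*A[:,2:]).sum(0)
    return np.degrees(np.arctan2(q[1],q[0])-YAW-np.pi+2*np.pi)%360,len(A)
E
python3 - <<'E'
from h import *
print(mark(.044))
E
```

```text
(np.float64(79.49779075651514), 4)
```

Request:
{"name": "move_arm", "arguments": {"plan": [{"delta_pos": [-0.01, 0, 0], "turn": [0, 0, 0], "fingers": 1}, {"delta_pos": [-0.01, 0, -0.045], "turn": [0, 0, 0], "fingers": 1}, {"delta_pos": [0.05, 0.012, -0.05], "turn": [0, 0, 0], "fingers": 1}, {"delta_pos": [0.06, 0.066, -0.05], "turn": [0, 0, 0], "fingers": 1}, {"delta_pos": [0.0495, 0.073, -0.045], "turn": [0, 0, 0], "fingers": 1}, {"delta_pos": [0.0495, 0.073, 0], "turn": [0, 0, 0], "fingers": 1}, {"delta_pos": [0.0495, 0.073, 0], "turn": [0, 0, 0], "fingers": 1}]}}

```text
clock: 6.55
position: [0.6225, 0.0236, 0.0416]
ee_rot: [0.0, 1.0, -0.0, -0.004]
ft_force: [-1.1, -0.7, 0.9]
grip_width: 0.0
grasp_force: 0.0
```

Request:
{"name": "move_arm", "arguments": {"plan": [{"delta_pos": [0, -0.009, 0], "turn": [0, 0, 0], "fingers": 1}, {"delta_pos": [0, -0.0135, 0], "turn": [0, 0, 0], "fingers": 1}, {"delta_pos": [0, -0.0135, 0], "turn": [0, 0, 0], "fingers": 1}]}}

```text
clock: 6.92
position: [0.6261, 0.0112, 0.0468]
ee_rot: [0.0, 1.0, 0.002, 0.001]
ft_force: [0.4, 6.8, 1.2]
grip_width: 0.001
grasp_force: 2.8
```

Request:
{"name": "move_arm", "arguments": {"plan": [{"delta_pos": [0.0127, -0.0017, 0], "turn": [0, 0, 0], "fingers": 1}, {"delta_pos": [0.0245, -0.0066, 0], "turn": [0, 0, 0], "fingers": 1}, {"delta_pos": [0.0346, -0.0144, 0], "turn": [0, 0, 0], "fingers": 1}]}}

```text
clock: 7.3
position: [0.5908, -0.0014, 0.0469]
ee_rot: [-0.001, 1.0, 0.002, 0.001]
ft_force: [-4.0, 9.2, 5.8]
grip_width: -0.001
grasp_force: 5.8
```

Request:
{"name": "move_arm", "arguments": {"plan": [{"delta_pos": [0.0078, -0.0101, 0], "turn": [0, 0, 0], "fingers": 1}, {"delta_pos": [0.0127, -0.0219, 0], "turn": [0, 0, 0], "fingers": 1}, {"delta_pos": [0.0144, -0.0346, 0], "turn": [0, 0, 0], "fingers": 1}]}}

```text
clock: 7.68
position: [0.5735, -0.0388, 0.0458]
ee_rot: [0.0, 1.0, 0.001, -0.002]
ft_force: [-11.8, 3.0, 8.4]
grip_width: -0.001
grasp_force: 5.9
```

```bash
python3 - <<'E'
from h import *
print(mark(.045))
E
```

```text
(np.float64(191.92666633913714), 2)
```

Request:
{"name": "move_arm", "arguments": {"plan": [{"delta_pos": [0.0008, -0.0127, 0], "turn": [0, 0, 0], "fingers": 1}, {"delta_pos": [-0.0044, -0.0245, 0], "turn": [0, 0, 0], "fingers": 1}, {"delta_pos": [-0.0126, -0.0346, 0], "turn": [0, 0, 0], "fingers": 1}, {"delta_pos": [-0.0234, -0.0424, 0], "turn": [0, 0, 0], "fingers": 1}, {"delta_pos": [-0.0359, -0.0473, 0], "turn": [0, 0, 0], "fingers": 1}, {"delta_pos": [-0.0494, -0.049, 0], "turn": [0, 0, 0], "fingers": 1}]}}

```text
clock: 8.48
position: [0.6256, -0.0924, 0.0462]
ee_rot: [0.002, 1.0, -0.002, 0.0]
ft_force: [-2.2, -6.4, 0.3]
grip_width: 0.002
grasp_force: 2.7
```

```bash
python3 - <<'E'
from h import *
print(mark(.046))
E
```

```text
(None, 1)
```

Request:
{"name": "move_arm", "arguments": {"plan": [{"delta_pos": [-0.0135, 0.0017, 0], "turn": [0, 0, 0], "fingers": 1}, {"delta_pos": [-0.026, 0.0066, 0], "turn": [0, 0, 0], "fingers": 1}, {"delta_pos": [-0.0368, 0.0144, 0], "turn": [0, 0, 0], "fingers": 1}, {"delta_pos": [-0.045, 0.0245, 0], "turn": [0, 0, 0], "fingers": 1}, {"delta_pos": [-0.0502, 0.0363, 0], "turn": [0, 0, 0], "fingers": 1}, {"delta_pos": [-0.052, 0.049, 0], "turn": [0, 0, 0], "fingers": 1}]}}

```text
clock: 9.28
position: [0.6785, -0.0383, 0.0456]
ee_rot: [0.0, 1.0, 0.0, 0.001]
ft_force: [2.5, -1.7, 0.7]
grip_width: 0.001
grasp_force: 1.0
```

```bash
python3 - <<'E'
from h import *
print(mark(.047,'s3.png'))
E
```

```text
(np.float64(54.123675381999824), 3)
```

View pics/s3.png

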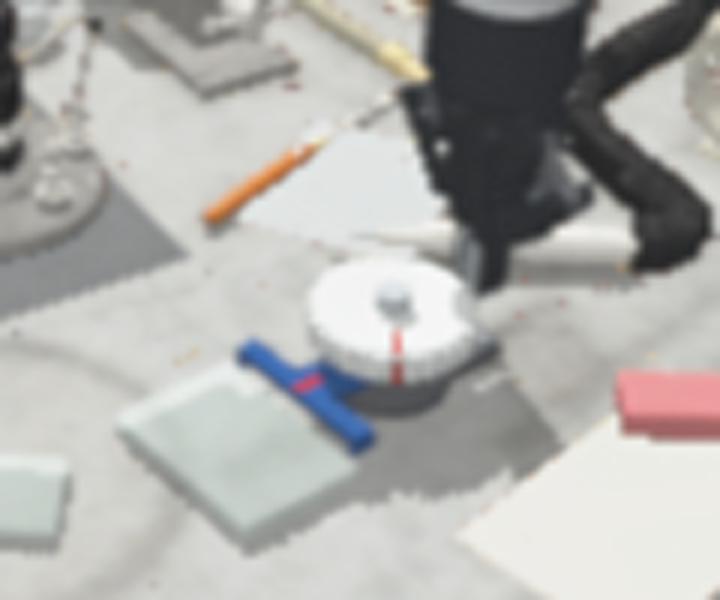

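The image shows the mark at (397,345), about 54° past the line after one turn (about 414° in total). The slab is still in place. I go back to the left side for the next stroke.

Request:
{"name": "move_arm", "arguments": {"plan": [{"delta_pos": [-0.01, 0, 0], "turn": [0, 0, 0], "fingers": 1}, {"delta_pos": [-0.01, 0, -0.045], "turn": [0, 0, 0], "fingers": 1}, {"delta_pos": [0.05, 0.012, -0.05], "turn": [0, 0, 0], "fingers": 1}, {"delta_pos": [0.06, 0.058, -0.05], "turn": [0, 0, 0], "fingers": 1}, {"delta_pos": [0.052, 0.0635, -0.045], "turn": [0, 0, 0], "fingers": 1}, {"delta_pos": [0.052, 0.0635, -0.002], "turn": [0, 0, 0], "fingers": 1}, {"delta_pos": [0.052, 0.0635, -0.002], "turn": [0, 0, 0], "fingers": 1}, {"delta_pos": [0.052, 0.054, -0.002], "turn": [0, 0, 0], "fingers": 1}, {"delta_pos": [0.052, 0.049, -0.002], "turn": [0, 0, 0], "fingers": 1}, {"delta_pos": [0.052, 0.049, -0.002], "turn": [0, 0, 0], "fingers": 1}]}}

```text
clock: 10.58
position: [0.6259, 0.0135, 0.0482]
ee_rot: [-0.001, 1.0, 0.003, 0.0]
ft_force: [-1.4, 12.9, -2.3]
grip_width: -0.004
grasp_force: 5.4
```

Request:
{"name": "move_arm", "arguments": {"plan": [{"delta_pos": [0.0135, -0.0017, 0], "turn": [0, 0, 0], "fingers": 1}, {"delta_pos": [0.026, -0.0066, 0], "turn": [0, 0, 0], "fingers": 1}, {"delta_pos": [0.0368, -0.0144, 0], "turn": [0, 0, 0], "fingers": 1}, {"delta_pos": [0.045, -0.0245, 0], "turn": [0, 0, 0], "fingers": 1}, {"delta_pos": [0.0502, -0.0363, 0], "turn": [0, 0, 0], "fingers": 1}, {"delta_pos": [0.052, -0.049, 0], "turn": [0, 0, 0], "fingers": 1}]}}

```text
clock: 11.32
position: [0.5729, -0.0399, 0.0482]
ee_rot: [0.001, 1.0, 0.001, -0.0]
ft_force: [-1.7, 0.2, -1.0]
grip_width: -0.0
grasp_force: 0.5
```

```bash
python3 - <<'E'
from h import *
print(mark(.049))
E
```

```text
(np.float64(170.68550170911968), 3)
```

Request:
{"name": "move_arm", "arguments": {"plan": [{"delta_pos": [-0.0018, -0.0127, 0], "turn": [0, 0, 0], "fingers": 1}, {"delta_pos": [-0.007, -0.0245, 0], "turn": [0, 0, 0], "fingers": 1}, {"delta_pos": [-0.0152, -0.0346, 0], "turn": [0, 0, 0], "fingers": 1}, {"delta_pos": [-0.026, -0.0424, 0], "turn": [0, 0, 0], "fingers": 1}, {"delta_pos": [-0.0385, -0.0473, 0], "turn": [0, 0, 0], "fingers": 1}, {"delta_pos": [-0.052, -0.049, 0], "turn": [0, 0, 0], "fingers": 1}]}}

```text
clock: 12.12
position: [0.6257, -0.093, 0.0479]
ee_rot: [0.002, 1.0, -0.002, 0.0]
ft_force: [-1.4, -8.2, 1.8]
grip_width: -0.002
grasp_force: 3.6
```

```bash
python3 - <<'E'
from h import *
print(mark(.050))
E
```

```text
(np.float64(270.1243659183392), 2)
```

Request:
{"name": "move_arm", "arguments": {"plan": [{"delta_pos": [-0.0135, 0.0017, 0], "turn": [0, 0, 0], "fingers": 1}, {"delta_pos": [-0.026, 0.0066, 0], "turn": [0, 0, 0], "fingers": 1}, {"delta_pos": [-0.0368, 0.0144, 0], "turn": [0, 0, 0], "fingers": 1}, {"delta_pos": [-0.045, 0.0245, 0], "turn": [0, 0, 0], "fingers": 1}, {"delta_pos": [-0.0502, 0.0363, 0], "turn": [0, 0, 0], "fingers": 1}]}}

```text
clock: 12.8
position: [0.6771, -0.0524, 0.048]
ee_rot: [0.001, 1.0, -0.0, 0.001]
ft_force: [0.8, -1.4, 1.1]
grip_width: 0.002
grasp_force: 1.0
```

```bash
python3 - <<'E'
from h import *
print(mark(.051,'s4.png'))
E
```

```text
(np.float64(4.561673330246301), 3)
```

View pics/s4.png

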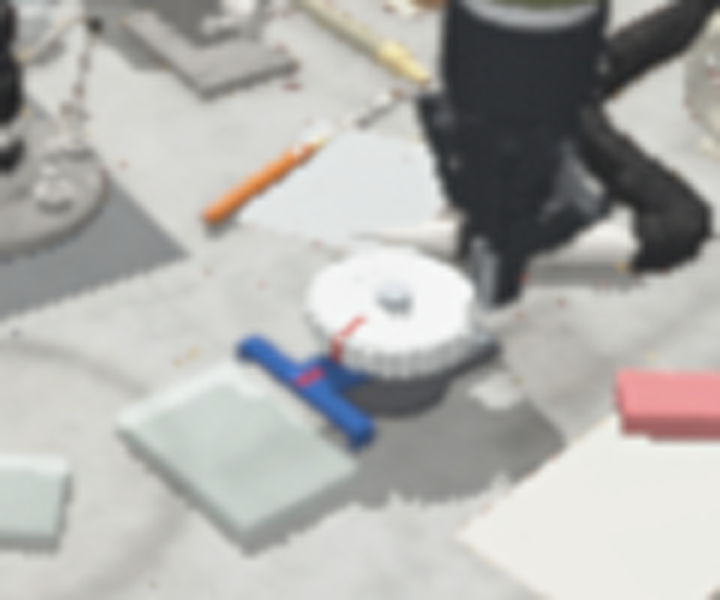

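The mark is at (350,335), in line with the red line at (312,377). Collar angle is about 2 turns + 4.6°, and the slab is in place. Now I retreat and move to the slab's left end.

Request:
{"name": "move_arm", "arguments": {"plan": [{"delta_pos": [-0.012, 0, 0], "turn": [0, 0, 0], "fingers": 1}, {"delta_pos": [-0.012, 0, -0.05], "turn": [0, 0, 0], "fingers": 1}, {"delta_pos": [0.04, 0.02, -0.06], "turn": [0, 0, 0], "fingers": 1}, {"delta_pos": [0.1, 0.05, -0.06], "turn": [0, 0, 0], "fingers": 1}, {"delta_pos": [0.153, 0.08, -0.06], "turn": [0, 0, -0.112], "fingers": 1}, {"delta_pos": [0.153, 0.08, -0.02], "turn": [0, 0, -0.112], "fingers": 1}, {"delta_pos": [0.153, 0.08, 0.015], "turn": [0, 0, -0.112], "fingers": 1}, {"delta_pos": [0.153, 0.08, 0.031], "turn": [0, 0, -0.112], "fingers": 1}, {"delta_pos": [0.153, 0.08, 0.031], "turn": [0, 0, -0.112], "fingers": 1}, {"delta_pos": [0.153, 0.08, 0.031], "turn": [0, 0, -0.112], "fingers": 1}]}}

```text
clock: 14.1
position: [0.5235, 0.028, 0.0168]
ee_rot: [-0.055, 0.998, 0.0, 0.001]
ft_force: [-0.3, -0.3, 0.4]
grip_width: 0.003
grasp_force: 0.0
```

```bash
python3 - <<'E'
from h import *
o=get_obs();print(toclamp(o['position']),o['position'],o['ft_force'],mark(.051))
E
```

```text
[-0.09376195  0.0789461 ] [0.52350202 0.02797207 0.01684365] [-0.27727534 -0.26660399  0.40774077] (np.float64(10.874655163427429), 4)
```

Request:
{"name": "move_arm", "arguments": {"plan": [{"delta_pos": [0.002, -0.005, 0.002], "turn": [0, 0, 0], "fingers": 1}, {"delta_pos": [0.002, -0.01, 0.002], "turn": [0, 0, 0], "fingers": 1}, {"delta_pos": [0.002, -0.014, 0.002], "turn": [0, 0, 0], "fingers": 1}, {"delta_pos": [0.002, -0.017, 0.002], "turn": [0, 0, 0], "fingers": 1}, {"delta_pos": [0.002, -0.02, 0.002], "turn": [0, 0, 0], "fingers": 1}, {"delta_pos": [0.002, -0.023, 0.002], "turn": [0, 0, 0], "fingers": 1}, {"delta_pos": [0.002, -0.026, 0.002], "turn": [0, 0, 0], "fingers": 1}, {"delta_pos": [0.002, -0.03, 0.002], "turn": [0, 0, 0], "fingers": 1}, {"delta_pos": [0.002, -0.034, 0.002], "turn": [0, 0, 0], "fingers": 1}, {"delta_pos": [0.002, -0.038, 0.002], "turn": [0, 0, 0], "fingers": 1}, {"delta_pos": [0.002, -0.042, 0.002], "turn": [0, 0, 0], "fingers": 1}]}}

```text
clock: 15.52
position: [0.5253, -0.0141, 0.0139]
ee_rot: [-0.056, 0.998, 0.0, 0.0]
ft_force: [-0.4, 1.8, 0.9]
grip_width: 0.001
grasp_force: 0.6
```

```bash
python3 - <<'E'
from h import *
o=get_obs();print(toclamp(o['position']),o['position'],o['ft_force'],mark(.051,'s5.png'))
E
```

```text
[-0.0967009   0.03695237] [ 0.52527496 -0.01408702  0.01386231] [-0.41019613  1.83165357  0.94928735] (np.float64(10.862491706329175), 4)
```

View pics/s5.png

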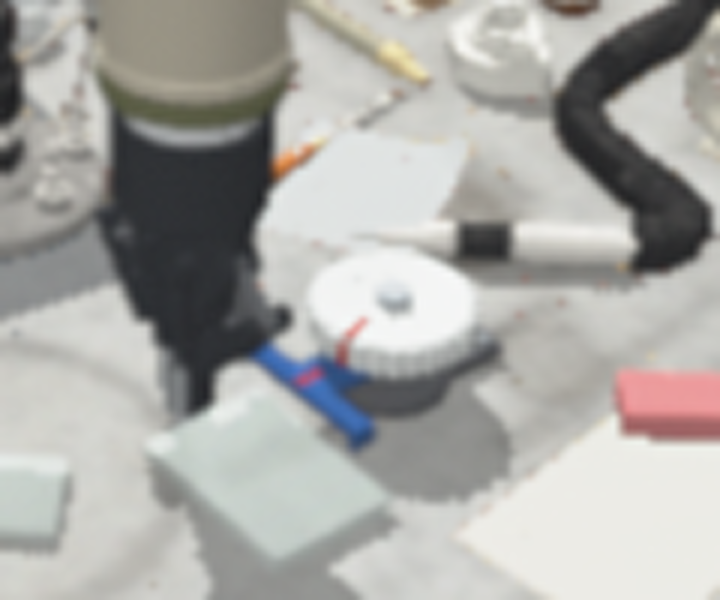

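The slab has slid about 20 mm to the right without turning, and the force is about 2 N. The collar mark is still at the line. I continue the push.

Request:
{"name": "move_arm", "arguments": {"plan": [{"delta_pos": [0, -0.005, 0], "turn": [0, 0, 0], "fingers": 1}, {"delta_pos": [0, -0.01, 0], "turn": [0, 0, 0], "fingers": 1}, {"delta_pos": [0, -0.015, 0], "turn": [0, 0, 0], "fingers": 1}, {"delta_pos": [0, -0.02, 0], "turn": [0, 0, 0], "fingers": 1}, {"delta_pos": [0, -0.025, 0], "turn": [0, 0, 0], "fingers": 1}, {"delta_pos": [0, -0.03, 0], "turn": [0, 0, 0], "fingers": 1}, {"delta_pos": [0, -0.035, 0], "turn": [0, 0, 0], "fingers": 1}, {"delta_pos": [0, -0.04, 0], "turn": [0, 0, 0], "fingers": 1}]}}

```text
clock: 16.58
position: [0.5297, -0.0539, 0.0139]
ee_rot: [-0.056, 0.998, 0.0, 0.0]
ft_force: [0.5, 1.7, 0.7]
grip_width: -0.003
grasp_force: 0.7
```

Request:
{"name": "move_arm", "arguments": {"plan": [{"delta_pos": [0, -0.005, 0], "turn": [0, 0, 0], "fingers": 1}, {"delta_pos": [0, -0.01, 0], "turn": [0, 0, 0], "fingers": 1}, {"delta_pos": [0, -0.015, 0], "turn": [0, 0, 0], "fingers": 1}, {"delta_pos": [0, -0.02, 0], "turn": [0, 0, 0], "fingers": 1}, {"delta_pos": [0, -0.025, 0], "turn": [0, 0, 0], "fingers": 1}, {"delta_pos": [0, -0.03, 0], "turn": [0, 0, 0], "fingers": 1}, {"delta_pos": [0, -0.035, 0], "turn": [0, 0, 0], "fingers": 1}, {"delta_pos": [0, -0.039, 0], "turn": [0, 0, 0], "fingers": 1}, {"delta_pos": [0, -0.042, 0], "turn": [0, 0, 0], "fingers": 1}, {"delta_pos": [0, -0.045, 0], "turn": [0, 0, 0], "fingers": 1}]}}

```text
clock: 17.82
position: [0.5347, -0.0984, 0.0138]
ee_rot: [-0.056, 0.998, 0.0, 0.0]
ft_force: [-0.4, 2.1, 0.6]
grip_width: -0.003
grasp_force: 0.8
```

```bash
python3 - <<'E'
from h import *
o=get_obs();print(toclamp(o['position']),o['position'],o['ft_force'],mark(.051))
c=camera('scene');P=cloud(c,(195,290,235,345));q=toclamp(P)*1000
k=(abs(P[:,2]-.0105)<.0025)&(q[:,0]<-50)&(q[:,0]>-145);q=q[k];print(len(q),np.percentile(q,[1,3,50,97,99],axis=0).round(0))
print(cv2.minAreaRect(q.astype(np.float32)))
E
```

```text
[-0.09674217 -0.04786188] [ 0.53471329 -0.09837449  0.01384809] [-0.38564321  2.10802488  0.61105604] (None, 0)
675 [[-133. -160.]
 [-132. -159.]
 [-102. -113.]
 [ -66.  -62.]
 [ -64.  -57.]]
((-97.69670104980469, -102.29177856445312), (119.15714263916016, 71.78943634033203), 89.48545837402344)
```

Request:
{"name": "move_arm", "arguments": {"plan": [{"delta_pos": [0, 0.008, 0], "turn": [0, 0, 0], "fingers": 1}, {"delta_pos": [0, 0.016, 0], "turn": [0, 0, 0], "fingers": 1}, {"delta_pos": [0.03, 0.016, -0.03], "turn": [0, 0, 0], "fingers": 1}, {"delta_pos": [0.06, 0.03, -0.09], "turn": [0, 0, 0], "fingers": 1}, {"delta_pos": [0.09, 0.09, -0.14], "turn": [0, 0, 0], "fingers": 1}, {"delta_pos": [0.1, 0.15, -0.19], "turn": [0, 0, 0], "fingers": 1}, {"delta_pos": [0.1, 0.2, -0.22], "turn": [0, 0, 0], "fingers": 1}, {"delta_pos": [0.1, 0.2, -0.22], "turn": [0, 0, 0], "fingers": 1}, {"delta_pos": [0.1, 0.2, -0.22], "turn": [0, 0, 0], "fingers": 1}]}}

```text
clock: 19.05
position: [0.4131, 0.0922, 0.2354]
ee_rot: [-0.058, 0.998, 0.001, 0.001]
ft_force: [0.1, -1.4, -0.9]
grip_width: -0.001
grasp_force: 0.0
```

```bash
python3 - <<'E'
from h import *
o=get_obs();print(o['position'],o['ft_force'],o['clock'])
print(mark(.051))
for n,r in(('scene',(195,290,235,345)),('top',(170,240,265,350))):
    c=camera(n);P=cloud(c,r);q=toclamp(P)*1000
    k=(abs(P[:,2]-.0105)<.003)&(q[:,0]<-50)&(q[:,0]>-145)&(q[:,1]<-20);q=q[k];print(n,len(q),np.percentile(q,[1,3,50,97,99],axis=0).round(0).tolist())
a=camera('scene')['color'][150:270,220:360];b=camera('top')['color'][120:240,240:380]
cv2.imwrite('pics/s6.png',np.hstack([cv2.resize(i,(400,343),interpolation=2) for i in(a,b)])[:,:,::-1])
E
```

```text
[0.41309345 0.09217243 0.23535812] [ 0.11232109 -1.43829379 -0.93225541] 19.05
(np.float64(10.839058331907601), 4)
scene 710 [[-133.0, -160.0], [-132.0, -159.0], [-100.0, -113.0], [-65.0, -63.0], [-63.0, -61.0]]
top 731 [[-131.0, -160.0], [-129.0, -157.0], [-95.0, -110.0], [-63.0, -64.0], [-62.0, -62.0]]
```

View pics/s6.png

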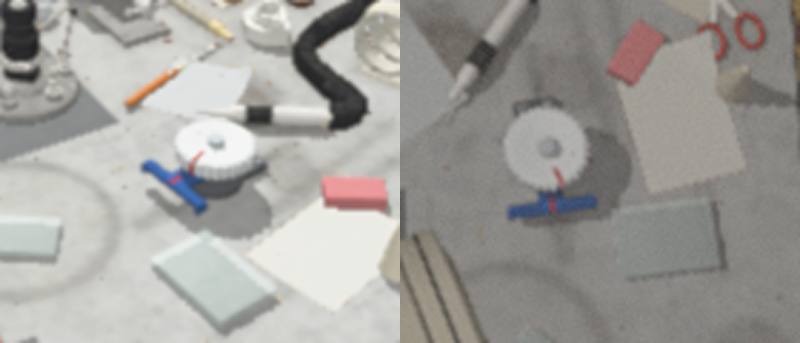

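The final view shows the slab flat and wholly clear, right of the bar (top panel (667,240)). The mark is about 11-15° past the line, within the 34° tolerance, and the wax and cone are unmoved.

```bash
python3 -c "
from workcell import hand_in;print(hand_in())"
```

```text
the job is handed in; nothing more can be done
None
```

The job is handed in, but no verdict came back: the collar is two turns open with its mark about 11–15° past the red line (limit 34°), and the slab lies flat, wholly clear to the right of the clamp bar with its centre about 108–110 mm from the clamp's middle, although its long side started along the clamp's y, not along x as the text says.

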